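Put the kitchen scale's platform back on its seats and set the pudding mould on it

TASK

Put the loose weighing platform back on the kitchen scale so that its three ball feet sit fully home, the foot under the tongue in the cone and the other two in the groove and on the flat pad, and let go of it. Then stand the lidded pudding mould upright on the middle of the platform without unseating it, setting both down gently rather than dropping them, and leave everything else where it is.

Things in the scene. Friction and masses are not known exactly. Their poses are not given: they have to be found in the camera images.
- scale_base: White kitchen scale base, fixed, 200 (x) x 170 (y) x 45 mm high, blank black display on its -x side. Origin: centre of its underside. Three steel seats on its deck, open at the top; their rims stand 74 mm above the origin (19 mm above the underside of a seated ball). With the platform seated, its axes agree with this body's and its origin is at (0, 0, 55 mm) in this frame.
- platform: Loose steel plate, about 0.55 kg, 160 (x, -85 to +75) x 160 (y) x 12 mm, round tongue 44 mm wide out to x = +105 mm. Two hand slots, 64 (x) x 42 (y) mm, leave a bridge between them (y -22 to +22, x -32 to +32 mm): pinch it across y, fingers in the slots. Origin: mid-bridge, level with the undersides of the ball feet; plate underside 30 mm, top 42 mm above it. Starts on its feet on the worktop.
- foot_tongue (a point): Centre of the ball foot (24 mm diameter) under the platform's tongue, at (75, 0, 12) mm in the platform's frame.
- foot_left (a point): Centre of the ball foot at (-65, +55, 12) mm in the platform's frame (24 mm diameter).
- foot_right (a point): Centre of the ball foot at (-65, -55, 12) mm in the platform's frame (24 mm diameter).
- seat_cone (a point): Where foot_tongue's centre lies when home in the cone: (75, 0, 67) mm in the scale base's frame. The cone is a round cup at the middle of the base's +x end, 36 mm wide at the mouth, its wall 60 degrees from level; a ball up to about 5 mm off centre slides home.
- seat_groove (a point): Where foot_left's centre lies when home in the V-groove: (-65, 55, 67) mm in the scale base's frame. The groove is 44 mm long, at the base's -x, +y corner, its trough pointing at the cone, its flanks 60 degrees from level.
- seat_flat (a point): Where foot_right's centre lies when home on the flat round pad (44 mm wide, its top 55 mm above the base's origin) at the base's -x, -y corner: (-65, -55, 67) mm in the scale base's frame.
- mould: Loose stainless pudding mould with its lid clipped on (lid and mould are one piece), about 0.35 kg: 88 mm wide at the foot, lid 106 mm wide with its top 88 mm above the origin, bar handle on top. Origin: centre of its underside. It starts upright on the birch board, in one of three places there.
- mould_handle (a point): Centre of the mould's bar handle, 111 mm above the mould's origin; the bar is 66 mm long along the mould's x, 14 mm wide (y) and 12 mm high, its underside 17 mm above the lid, and is held up by a short post under each end. Pinch it across the mould's y.
- board: Fixed birch board, 270 (x) x 250 (y) x 12 mm, carrying the mould, the open mould and the ramekin. Origin: centre of its underside.
- open_mould: Bystander on the board: a similar steel mould, 98 mm wide and 74 mm high, with no lid and no handle. Origin: centre of its underside.
- ramekin: Bystander on the board: white ceramic ramekin, 86 mm wide, 45 mm high. Origin: centre of its underside.
- whisk: Bystander: metal whisk, 255 mm long, lying across the back of the worktop (its length is its own x). Origin: on the worktop under its middle.
- spatula: Bystander: spatula lying across the back of the worktop. Origin: on the worktop under it.
- jar: Bystander: closed glass jar, 76 mm wide, 75 mm high. Origin: centre of its underside.
- beaker: Bystander: clear plastic mug, 72 mm wide, 100 mm high. Origin: centre of its underside.
There are look-alikes about, which are no part of the job. What is shaped like the mould but orange or red is not meant. What is shaped like the platform but turquoise is not meant.

How it is judged:
By the outcome, as a careful person would: the job done as asked, in the order asked, and still so for the second after the job is handed in, with the robot touching nothing.
It also fails if it takes over 69 s, if anything falls off the work surface, if the arm or the gripper's body presses on something with over 40 N, if the wrist force passes 120 N, or if a joint passes its speed limit or range.

ROBOT

A 6-joint arm with a two-finger parallel gripper is mounted at the origin on the work surface. World frame = base frame: x ahead of the robot, y to its left, z up, the work surface at z = 0. Lengths are in mm, angles in degrees, forces in N, time in s.
With the tool pointing down it reaches from about 300 to 875 mm from the base axis. Payload 4.2 kg.
Tool frame: the origin (TCP) lies midway between the tips of the shut fingers; the grasp point (between the pads) lies 19 mm behind it (pinch_z is the distance from the TCP to the grasp point, in mm); y points along the fingers, z is the direction in which the jaws open and shut, and the axes are right-handed (so a half turn about y gives the same grasp; the last joint's range is limited). The gripper opens to 85 mm and grips with 20 to 120 N. Pads are 22 mm wide; open, the fingers measure 114 mm over their backs; the gripper's body (76 mm by 85 mm) begins 54 mm behind the grasp point. The pads swing forward as they close: fully open they stand 13 mm farther back than shut.
Start: joints at [69.557, 18.312, 89.639, -0, 72.044, -1.146], TCP at [190.022, 542.709, 231.338] pointing down, gripper open.
Joint ranges: [-177.97, 177.97], [-48.28, 115.42], [12.27, 149.76], [-77.06, 257.06], [2.81, 150.46], [-146.56, 146.56]. Speed limits (degrees/s): [147.25, 147.25, 180, 180, 180, 180].

INTERFACE

Orientations are given as [roll, pitch, yaw] about the fixed x, y, z axes, in that order (R = Rz(yaw) Ry(pitch) Rx(roll)).
In Python, from station import move_ptp, move_linear, move_j, gripper_to, sleep, inverse_kinematics, sense, capture, MotionError, finish_job, pinch_z gives the robot as it stands. Calls block until the motion is done:
- move_ptp(position, orientation): joint-space move of the TCP to a pose.
- move_linear(position, v=150, ori=None, max_force=None): straight line of the TCP; ori=None keeps the orientation; v is the mean speed in mm/s. With max_force (N) it stops when the force on the tool has changed by that much, and returns True; else False.
- move_j(angles): joint-space move.
- gripper_to(opening, grip_force=None): opening from 0.0 (shut) to 1.0 (fully open); grip_force is the grip in N (None keeps the last); returns when the fingers have stopped.
- sleep(seconds).
- inverse_kinematics(position, orientation): joint angles nearest the present ones, or None.
- sense(): the state.
- capture(name): name is "side" or "top" or "wrist"; returns a dict with "color" (384x512x3 uint8, red, green, blue), "intrinsics" (3x3 intrinsics, pixels), "T" (4x4, takes a point from camera to world coordinates). Camera axes: x right, y down, z forward; pixel columns grow to the right and rows downward; lengths in mm; the calibration is good to about 2 mm. A picture is of the moment at which its call begins. There is no depth.
A pose or a line that the arm cannot do raises MotionError and nothing moves.
- finish_job(): hands the job in, once; it reports no verdict.
The state is a dict: "time_s": time; "joints": joint angles; "joint_vel": joint speeds; "joint_torque": joint torques, N m; "eef_pos": TCP position; "orientation": TCP orientation; "contact_force": force on the tool from outside, world axes, zero at the start; "ft_torque": the same for the moment, N m; "gripper_width": opening from 0.0 (shut) to 1.0 (fully open).
Only numpy, scipy, OpenCV 4.12 (cv2) and the standard library are available. Lean on these libraries where they do the work, as an engineer would, in place of code of your own. Each camera call takes 0.05 s, during which the arm holds its last target.

## Working session

There is one attempt and no reset: what is moved stays moved. The work goes in short steps, each a Python script; the robot and the scene stay as the last script left them, time stands still between calls to the robot, and variables do not carry over. Pictures are saved under pics/ and viewed, and the job is handed in when it is done.

```bash
ls; mkdir -p pics; python3 - <<'E'
from station import *
import cv2,numpy as np
for n in ["side","top","wrist"]:
    c=capture(n); cv2.imwrite(f"pics/{n}0.png",c["color"][:,:,::-1]); np.savez(f"pics/{n}0.npz",**c)
    print(n,c["intrinsics"].tolist(),np.round(c["T"],3).tolist())
print(sense(),pinch_z)
E
```

```text
pics
side [[349.180914932422, 0.0, 254.14628018341224], [0.0, 349.180914932422, 197.9425284687613], [0.0, 0.0, 1.0]] [[0.904, -0.258, 0.34, 169.743], [-0.426, -0.587, 0.689, -782.358], [0.022, -0.768, -0.641, 752.109], [0.0, 0.0, 0.0, 1.0]]
top [[360.3812334764957, 0.0, 255.49503212931964], [0.0, 360.3812334764957, 191.77349076139114], [0.0, 0.0, 1.0]] [[0.022, -0.998, 0.065, 449.585], [-1.0, -0.022, -0.006, -73.738], [0.007, -0.065, -0.998, 1394.074], [0.0, 0.0, 0.0, 1.0]]
wrist [[303.4688419963409, 0.0, 253.38688244909022], [0.0, 303.4688419963409, 192.55286056364756], [0.0, 0.0, 1.0]] [[0.33, 0.9, 0.284, 116.464], [0.944, -0.315, -0.101, 568.6], [-0.001, 0.301, -0.953, 373.429], [0.0, 0.0, 0.0, 1.0]]
{'time_s': 0.15, 'joints': array([ 6.95584238e+01,  1.83441835e+01,  8.96872865e+01, -1.33533795e-03,
        7.20438955e+01, -1.14820661e+00]), 'joint_vel': array([ 0.02122178, -0.06176672, -0.17016779, -0.04825113,  0.09891999,
       -0.03145659]), 'joint_torque': array([ 2.25606086e-04, -4.15847003e+01, -2.34343851e+01,  9.68470113e-05,
        5.88468494e-03, -7.83289721e-06]), 'eef_pos': array([189.89518155, 542.38816303, 230.68657037]), 'orientation': array([-9.00753758e+01,  2.40722523e-04, -1.92929573e+01]), 'contact_force': array([ 0.59612389,  0.24431974, -0.82666498]), 'ft_torque': array([ 4.24663259e-06, -3.08918126e-03, -5.94874145e-02]), 'gripper_width': 0.9960542196107284} 18.700000000000003
```

View pics/side0.png

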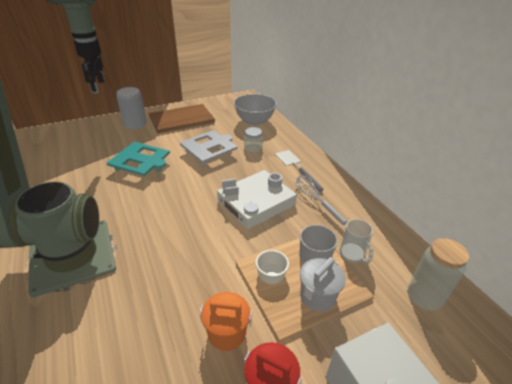

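View pics/top0.png

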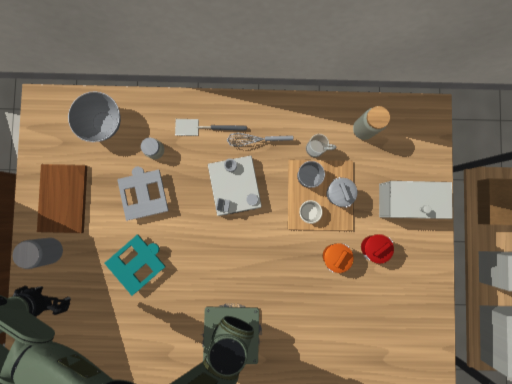

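View pics/wrist0.png

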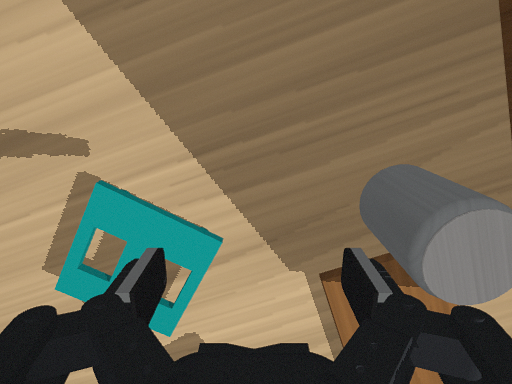

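```bash
cat > h.py <<'E'
import numpy as np,cv2
def ray(c,uv):
    K=c["intrinsics"];T=c["T"]
    d=T[:3,:3]@np.linalg.solve(K,np.array([uv[0],uv[1],1.0])); return T[:3,3],d
def onz(c,uv,z):
    o,d=ray(c,uv); return o+d*(z-o[2])/d[2]
def proj(c,P):
    P=np.atleast_2d(P).astype(float);T=c["T"];q=(P-T[:3,3])@T[:3,:3]; q=q@c["intrinsics"].T
    return q[:,:2]/q[:,2:]
def save(c,n):
    cv2.imwrite(f"pics/{n}.png",c["color"][:,:,::-1]); np.savez(f"pics/{n}.npz",**c)
E
python3 - <<'E'
import cv2,numpy as np
from h import *
i=cv2.imread("pics/top0.png")
cv2.imwrite("pics/top0z.png",cv2.resize(i[140:240,110:370],None,fx=3,fy=3,interpolation=cv2.INTER_CUBIC))
c=np.load("pics/top0.npz")
for n,uv,z in [("plat",(143,195),42),("tong",(137,172),42),("base",(235,187),45),("mould",(342,192),111)]: print(n,onz(c,uv,z))
E
```

```text
plat [515.97839318 339.92970651  42.        ]
tong [602.12298188 366.12452679  42.        ]
base [553.62467875  -4.15770478  45.        ]
mould [ 539.27073856 -390.18929415  111.        ]
```

View pics/top0z.png

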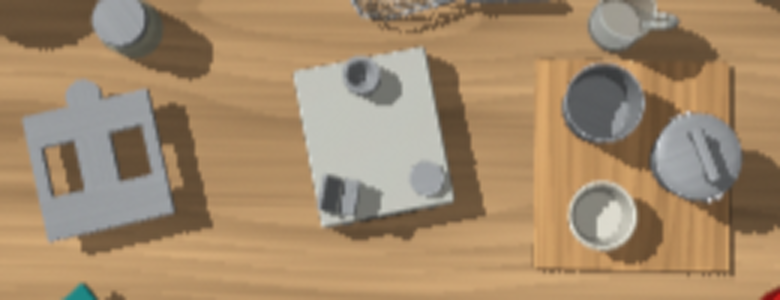

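```bash
python3 - <<'E'
from station import *
from h import *
for n,p,y in [("wm",(545,-390,380),20),("wb",(550,-4,330),11),("wp",(530,342,330),14)]:
    move_ptp(p,[-90,0,y]); sleep(0.2); c=capture("wrist"); save(c,n)
    s=sense(); print(n,s["time_s"],s["eef_pos"],s["orientation"],np.round(s["joints"],1),s["contact_force"])
E
```

```text
Traceback (most recent call last):
station.MotionError: the arm cannot take that pose within its joint ranges
```

```bash
python3 - <<'E'
from station import *
for y in (-160,-120,20,60,200):
  for p in [(545,-390,380),(545,-390,300),(545,-390,200),(550,-4,330),(550,-4,150),(530,342,330),(530,342,100)]:
    r=inverse_kinematics(p,[-90,0,y]); print(y,p,None if r is None else [round(float(a)) for a in r])
E
```

```text
-160 (545, -390, 380) [-37, 25, 58, 0, 97, 33]
-160 (545, -390, 300) [-37, 26, 69, 0, 86, 33]
-160 (545, -390, 200) [-37, 28, 79, 0, 73, 33]
-160 (550, -4, 330) [-2, 13, 82, 0, 84, 68]
-160 (550, -4, 150) [-2, 20, 100, 0, 60, 68]
-160 (530, 342, 330) [32, 21, 71, 0, 88, 102]
-160 (530, 342, 100) [32, 29, 92, 0, 59, 102]
-120 (545, -390, 380) [-37, 25, 58, 0, 97, -7]
-120 (545, -390, 300) [-37, 26, 69, 0, 86, -7]
-120 (545, -390, 200) [-37, 28, 79, 0, 73, -7]
-120 (550, -4, 330) [-2, 13, 82, 0, 84, 28]
-120 (550, -4, 150) [-2, 20, 100, 0, 60, 28]
-120 (530, 342, 330) [32, 21, 71, 0, 88, 62]
-120 (530, 342, 100) [32, 29, 92, 0, 59, 62]
20 (545, -390, 380) None
20 (545, -390, 300) None
20 (545, -390, 200) None
20 (550, -4, 330) [-2, 13, 82, 0, 84, -112]
20 (550, -4, 150) [-2, 20, 100, 0, 60, -112]
20 (530, 342, 330) [32, 21, 71, 0, 88, -78]
20 (530, 342, 100) [32, 29, 92, 0, 59, -78]
60 (545, -390, 380) None
60 (545, -390, 300) None
60 (545, -390, 200) None
60 (550, -4, 330) None
60 (550, -4, 150) None
60 (530, 342, 330) [32, 21, 71, 0, 88, -118]
60 (530, 342, 100) [32, 29, 92, 0, 59, -118]
200 (545, -390, 380) [-37, 25, 58, 0, 97, 33]
200 (545, -390, 300) [-37, 26, 69, 0, 86, 33]
200 (545, -390, 200) [-37, 28, 79, 0, 73, 33]
200 (550, -4, 330) [-2, 13, 82, 0, 84, 68]
200 (550, -4, 150) [-2, 20, 100, 0, 60, 68]
200 (530, 342, 330) [32, 21, 71, 0, 88, 102]
200 (530, 342, 100) [32, 29, 92, 0, 59, 102]
```

```bash
python3 - <<'E'
from station import *
from h import *
for n,p,y in [("wm",(545,-390,380),-160),("wb",(550,-4,330),-169),("wp",(530,342,330),-166)]:
    move_ptp(p,[-90,0,y]); sleep(0.2); c=capture("wrist"); save(c,n)
    s=sense(); print(n,s["time_s"],s["eef_pos"],s["orientation"],np.round(s["joints"],1),s["contact_force"])
E
```

```text
wm 3.9167 [ 545.19325552 -389.70040789  380.00540163] [-9.00004475e+01 -1.34821643e-04 -1.59968649e+02] [-36.5  25.3  58.1   0.   96.6  33.4] [-0.74732799  1.06307542 -0.19257909]
wb 5.6167 [550.24122543  -4.75845205 329.93047434] [-8.99943910e+01 -2.51995815e-03 -1.69072446e+02] [-1.7 13.5 82.4 -0.  84.1 77.4] [-0.18418455 -0.40128719 -0.291314  ]
wp 7.175 [530.45046462 340.96540031 330.21117093] [-8.99965288e+01  1.46989794e-02 -1.66093396e+02] [ 31.7  21.3  71.2  -0.   87.5 107.8] [0.51918885 0.81171926 0.02779748]
```

View pics/wm.png

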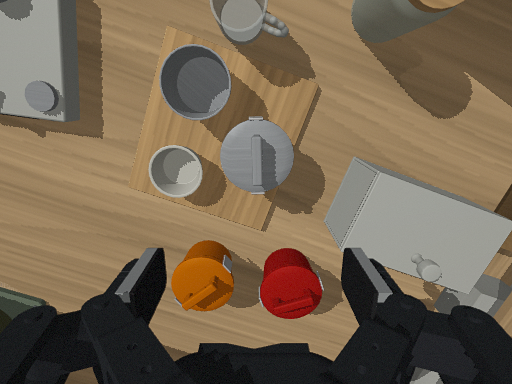

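View pics/wb.png

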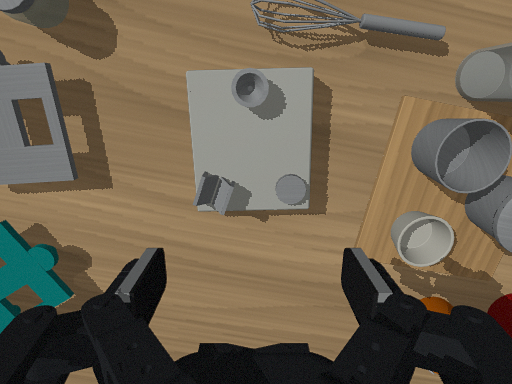

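View pics/wp.png

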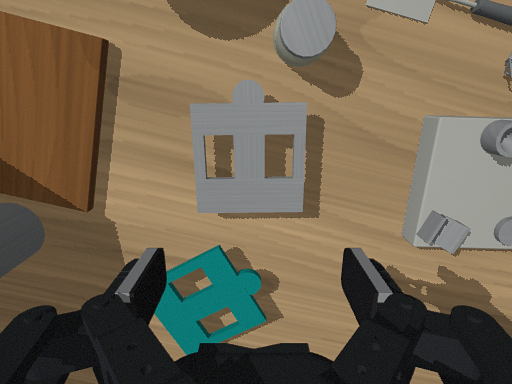

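```bash
python3 - <<'E'
import cv2
i=cv2.imread("pics/wp.png"); cv2.imwrite("pics/wpz.png",cv2.resize(i[75:220,180:330],None,fx=4,fy=4,interpolation=cv2.INTER_CUBIC))
i=cv2.imread("pics/wb.png"); cv2.imwrite("pics/wbz.png",cv2.resize(i[62:216,180:330],None,fx=3.8,fy=3.8,interpolation=cv2.INTER_CUBIC))
i=cv2.imread("pics/wm.png"); cv2.imwrite("pics/wmz.png",cv2.resize(i[105:205,205:310],None,fx=5,fy=5,interpolation=cv2.INTER_CUBIC))
E
```

```text
(no output)
```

View pics/wpz.png

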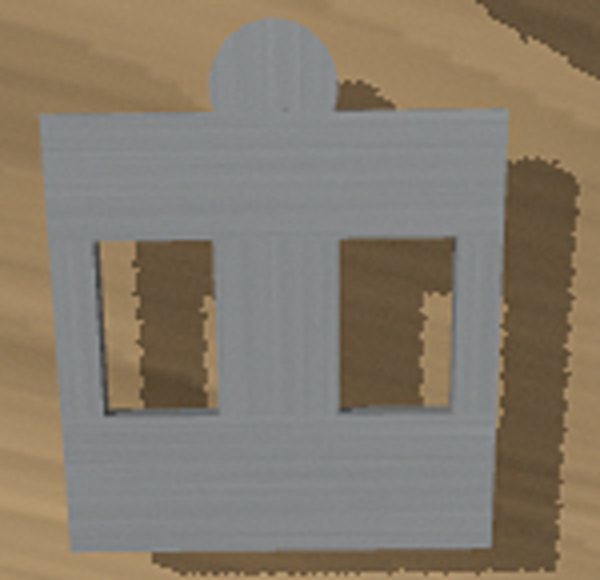

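View pics/wbz.png

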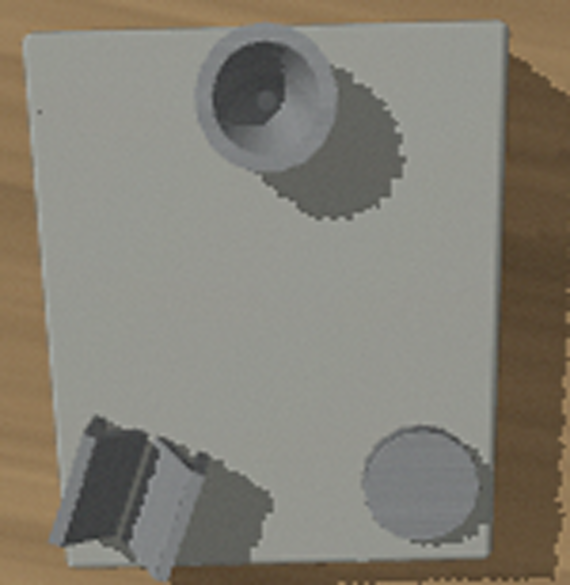

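View pics/wmz.png

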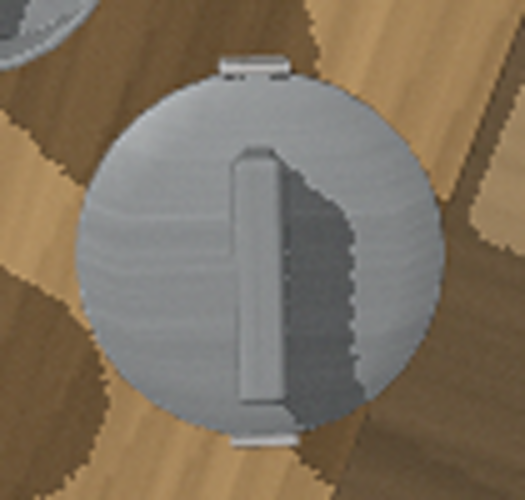

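```bash
cat > fit.py <<'E'
from h import *
from scipy.optimize import least_squares
def fit(c,pts,uv,x0,z0=0,tilt=False):
    pts=np.array(pts,float);uv=np.array(uv,float)
    def W(p):
        a=np.radians(p[2]);R=np.array([[np.cos(a),-np.sin(a),0],[np.sin(a),np.cos(a),0],[0,0,1]])
        return pts@R.T+[p[0],p[1],z0+(p[3] if len(p)>3 else 0)]
    for q in (x0,list(x0)+[0]):
        r=least_squares(lambda p:(proj(c,W(p))-uv).ravel(),q,loss="soft_l1")
        print(np.round(r.x,2)); print(np.round((proj(c,W(r.x))-uv),1).tolist())
        if len(q)==3: out=r.x
    return out
E
python3 - <<'E'
from fit import *
c=np.load("pics/wp.npz")
z=lambda l,f,u0,v0:[((u+.5)/f-.5+u0,(v+.5)/f-.5+v0) for u,v in l]
fit(c,[(75,80,42),(75,-80,42),(-85,-80,42),(-85,80,42),(32,64,42),(32,22,42),(32,-22,42),(32,-64,42),(-32,64,42),(-32,-64,42),(-32,-22,42)],
 z([(40,115),(508,111),(491,548),(70,551),(97,241),(213,240),(339,239),(456,237),(103,415),(451,411),(340,412)],4,180,75),[516,340,14])
c=np.load("pics/wb.npz")
fit(c,[(100,85,45),(100,-85,45),(-100,-85,45),(-100,85,45),(-65,-55,55),(75,0,74)],
 z([(24,35),(505,22),(490,558),(70,567),(421,484),(266,98)],3.8,180,62),[550,-4,11])
c=np.load("pics/wm.npz")
fit(c,[(33,7,117),(33,-7,117),(-33,-7,117),(-33,7,117)],
 z([(238,157),(276,157),(283,402),(239,402)],5,205,105),[539,-390,20],12)
print(onz(c,((262+.5)/5-.5+205,(250+.5)/5-.5+105),100))
E
```

```text
[522.97 346.49  14.45]
[[-0.2, -0.4], [0.3, -0.6], [-0.1, -0.0], [0.0, 0.2], [-0.8, -0.1], [0.0, -0.2], [-0.1, -0.2], [0.5, 0.0], [0.3, 0.4], [0.4, 0.6], [-0.4, 0.6]]
[522.6  346.41  14.44  -2.3 ]
[[0.2, -0.1], [-0.0, -0.3], [-0.3, -0.3], [0.3, -0.2], [-0.6, -0.0], [0.1, -0.1], [-0.2, -0.1], [0.3, 0.1], [0.5, 0.2], [0.2, 0.5], [-0.5, 0.5]]
[561.57   1.18  12.42]
[[-1.6, -1.1], [1.7, -1.3], [1.0, 1.0], [-1.2, 1.3], [0.3, 0.7], [-0.2, 0.1]]
[560.85   0.94  12.4   -7.51]
[[-0.3, -0.0], [0.7, -0.1], [0.2, -0.3], [-0.2, -0.0], [-0.3, -0.3], [-0.0, 0.9]]
[ 542.05 -394.03   21.  ]
[[-1.6, -0.1], [1.7, -0.2], [0.8, 0.1], [-0.8, 0.3]]
[ 541.11 -394.43   20.98   -5.13]
[[-1.5, 0.2], [1.7, 0.1], [0.7, -0.2], [-0.7, -0.1]]
[ 545.52051164 -393.86514331  100.        ]
```

```bash
python3 - <<'E'
from fit import *
z=lambda l,f,u0,v0:[((u+.5)/f-.5+u0,(v+.5)/f-.5+v0) for u,v in l]
c=np.load("pics/wb.npz")
p=fit(c,[(-65,-55,55),(75,0,74)], z([(421,484),(266,98)],3.8,180,62),[550,-4,11])
def draw(p,fn,src,pts,edges,z0,crop,f):
    pass
a=np.radians(12.4);R=np.array([[np.cos(a),-np.sin(a),0],[np.sin(a),np.cos(a),0],[0,0,1]])
i=cv2.imread("pics/wb.png")[62:216,180:330];f=5;i=cv2.resize(i,None,fx=f,fy=f,interpolation=cv2.INTER_CUBIC)
t=np.linspace(0,2*np.pi,60)
def pl(P,pp,col):
    uv=proj(c,np.array(P)@R.T+[pp[0],pp[1],0]); uv=(uv-[180,62]+.5)*f-.5
    cv2.polylines(i,[np.round(uv).astype(int)],False,col,1)
pp=(561.2,1.0)
pl([(75+18*np.cos(s),18*np.sin(s),74) for s in t],pp,(0,0,255))
pl([(-65+22*np.cos(s),-55+22*np.sin(s),55) for s in t],pp,(0,0,255))
d=np.array([140,-55,0])/np.hypot(140,55); g=np.array([-65,55,60-5.])
pl([g-22*d+[0,0,-0],g+22*d],pp,(0,255,0))
pl([(100,85,45),(100,-85,45),(-100,-85,45),(-100,85,45),(100,85,45)],pp,(255,0,0))
cv2.imwrite("pics/wbo.png",i[:, :800])
E
```

```text
[562.05   1.34  12.3 ]
[[0.2, 0.4], [-0.1, -0.3]]
[561.8    1.16  12.31  -2.9 ]
[[-0.0, -0.0], [-0.0, 0.0]]
```

View pics/wbo.png

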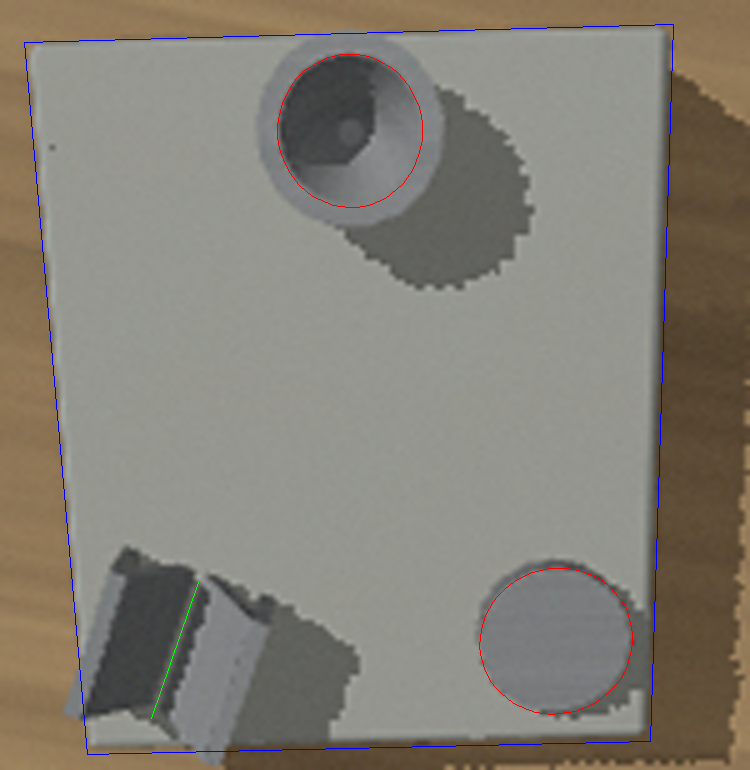

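```bash
python3 - <<'E'
from station import *
from h import *
Y=14.45-180
move_ptp((522.8,346.5,130),[-90,0,Y])
print(move_linear((522.8,346.5,14),v=100,max_force=15))
s=sense();print(s["eef_pos"],s["orientation"],s["contact_force"],s["time_s"])
c=capture("wrist");save(c,"g0")
gripper_to(0.3,60)
s=sense();print(s["gripper_width"],s["contact_force"])
print(move_linear((522.8,346.5,40),v=60))
sleep(.2)
s=sense();print(s["gripper_width"],s["eef_pos"],s["contact_force"],s["ft_torque"],s["time_s"])
c=capture("wrist");save(c,"g1"); save(capture("side"),"g1s")
E
python3 -c "
import cv2,numpy as np
a=[cv2.imread(f'pics/{n}.png') for n in ('g0','g1')]
cv2.imwrite('pics/g01.png',cv2.resize(np.vstack(a)[:, :],None,fx=.78,fy=.78))
i=cv2.imread('pics/g1s.png')[80:280,100:350];cv2.imwrite('pics/g1sz.png',cv2.resize(i,None,fx=3,fy=3))"
```

```text
False
[523.29717747 346.8191224   14.72751446] [-9.00282261e+01  8.51294776e-02 -1.65550616e+02] [-0.44261126 -0.11060028 -0.32504877] 9.3
0.504678584982423 [-0.26187669 -0.23815166  4.13994978]
False
0.5013961594004493 [522.51542768 346.3090341   39.55345806] [ 0.9644128  -1.16939978 -5.58383591] [-0.00082355 -0.01047317  0.05500846] 10.6
```

View pics/g01.png

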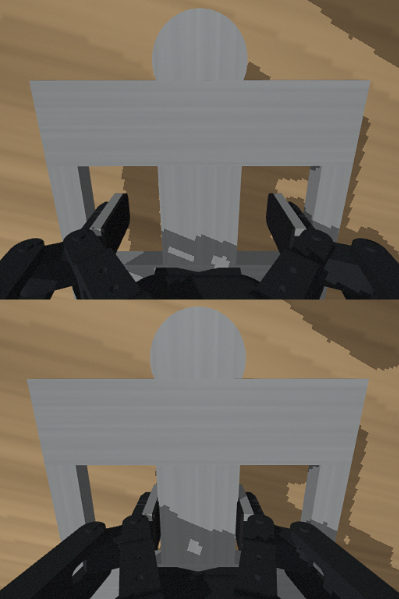

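View pics/g1sz.png

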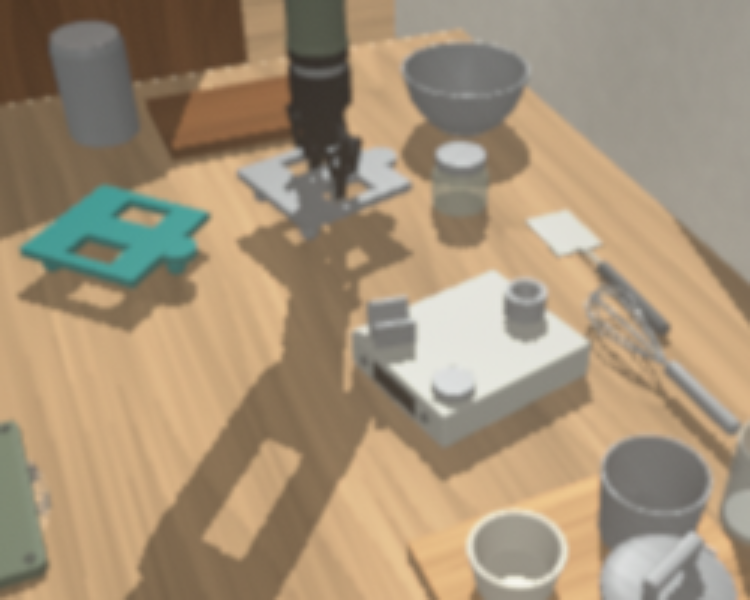

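```bash
python3 - <<'E'
from station import *
from h import *
Y=12.35-180
a=np.radians(12.35); t=np.array([561.7,1.1])+0.6*np.array([np.sin(a),-np.cos(a)])
move_linear((522.8,346.5,125),v=150)
move_linear((*t,125),v=220,ori=[-90,0,Y]); sleep(.3)
s=sense();print(s["eef_pos"],s["orientation"],s["contact_force"],s["time_s"])
save(capture("wrist"),"p0");save(capture("side"),"p0s")
print(move_linear((*t,80),v=80,max_force=15))
s=sense();print(s["eef_pos"],s["contact_force"])
hit=move_linear((*t,66),v=25,max_force=8)
s=sense();print(hit,s["eef_pos"],s["orientation"],s["contact_force"],s["ft_torque"],s["time_s"])
save(capture("wrist"),"p1");save(capture("side"),"p1s")
E
python3 -c "
import cv2,numpy as np
a=[cv2.imread(f'pics/{n}.png') for n in ('p0','p1')]
cv2.imwrite('pics/p01.png',cv2.resize(np.vstack(a)[:, :],None,fx=.78,fy=.78))
a=[cv2.resize(cv2.imread(f'pics/{n}.png')[140:250,180:340],None,fx=2.7,fy=2.7,interpolation=2) for n in('p0s','p1s')];cv2.imwrite('pics/p01s.png',np.vstack(a))"
```

```text
[561.80815585   0.99368372 124.98202502] [-9.00031167e+01 -1.55173265e-03 -1.67605185e+02] [-1.35769682 -0.38427043 -6.45196363] 13.45
False
[5.62237125e+02 4.83608050e-01 8.02104400e+01] [-0.71918294 -0.75839272 -6.00565624]
True [5.61864190e+02 4.49310792e-01 6.95527662e+01] [-8.99847383e+01  1.51782676e-02 -1.67651216e+02] [-0.51403754 -0.31475307  5.38046522] [-0.23503716  0.01430576 -0.07745914] 14.7167
```

View pics/p01.png

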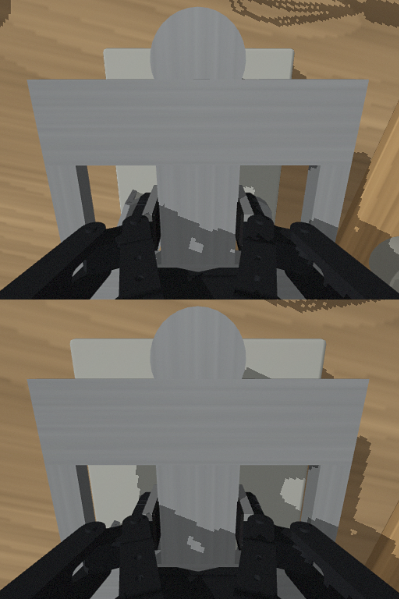

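View pics/p01s.png

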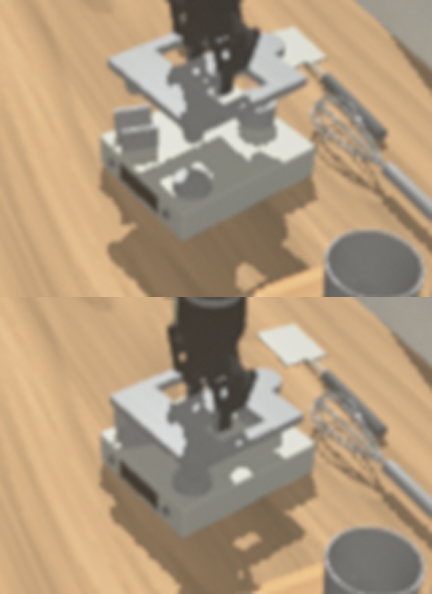

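```bash
python3 - <<'E'
from station import *
from h import *
p=sense()["eef_pos"]
gripper_to(0.55,20); sleep(.2); s=sense(); print(s["gripper_width"],s["contact_force"],s["eef_pos"])
gripper_to(1.0); s=sense();print(s["contact_force"],s["time_s"])
move_linear((p[0],p[1],140),v=120)
move_linear((550,-4,330),v=250,ori=[-90,0,-169]); sleep(.3)
save(capture("wrist"),"r0");save(capture("side"),"r0s");print(sense()["time_s"],sense()["eef_pos"])
E
python3 -c "
import cv2,numpy as np
cv2.imwrite('pics/r0z.png',cv2.resize(cv2.imread('pics/r0.png')[50:220,170:340],None,fx=3.5,fy=3.5,interpolation=2))
cv2.imwrite('pics/r0sz.png',cv2.resize(cv2.imread('pics/r0s.png')[150:250,200:320],None,fx=5,fy=5,interpolation=2))"
```

```text
0.5485612844920903 [0.44906756 0.30500541 0.2988654 ] [5.60110851e+02 5.49544317e-01 6.76433869e+01]
[ 0.46741673 -0.49150958  0.38838022] 15.7
17.7583 [549.93495582  -4.01713363 329.47971158]
```

View pics/r0z.png

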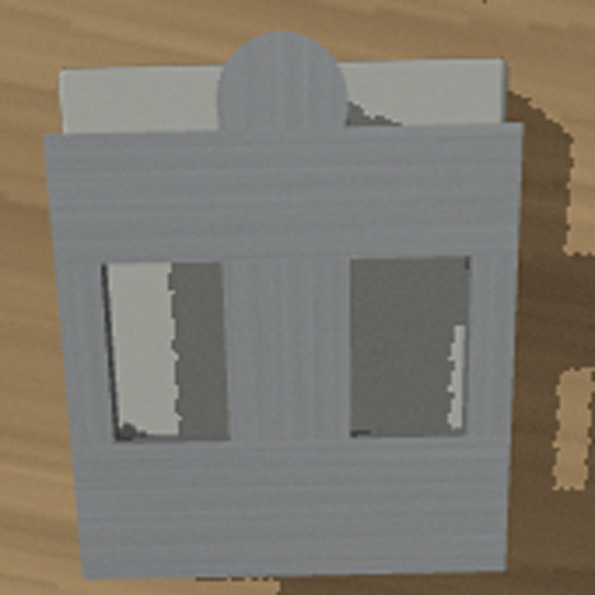

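View pics/r0sz.png

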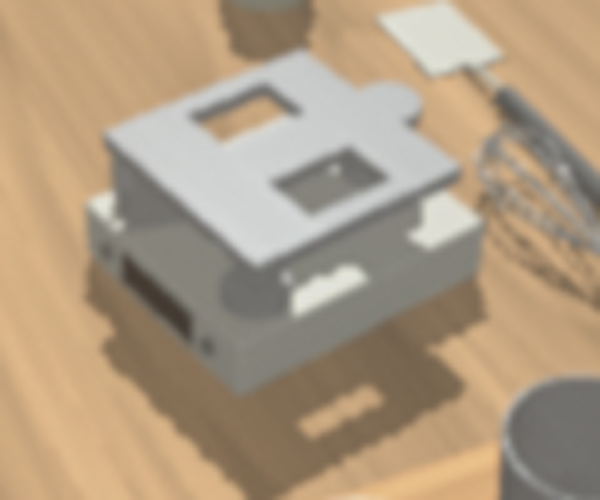

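```bash
cat > fp.py <<'E'
from fit import *
from scipy.spatial.transform import Rotation as Ro
z=lambda l,f,u0,v0:[((u+.5)/f-.5+u0,(v+.5)/f-.5+v0) for u,v in l]
P=[(75,80,42),(75,-80,42),(-85,-80,42),(-85,80,42),(32,64,42),(32,22,42),(32,-22,42),(32,-64,42),(-32,64,42),(-32,-64,42),(-32,-22,42),(-32,22,42)]
def fit6(c,uv,x0,z0):
    pts=np.array(P,float);uv=np.array(uv)
    fun=lambda p:(proj(c,Ro.from_euler("ZYX",p[3:],degrees=True).apply(pts)+p[:3])-uv).ravel()
    r=least_squares(fun,[*x0[:2],z0,x0[2],0,0],loss="soft_l1")
    s=np.sqrt(np.diag(np.linalg.inv(r.jac.T@r.jac)))*0.4
    print("6dof x y z yaw pitch roll",np.round(r.x,2),"sd",np.round(s,2))
E
python3 - <<'E'
from fp import *
c=np.load("pics/r0.npz")
uv=z([(45,135),(522,124),(505,570),(83,579),(102,263),(221,263),(350,259),(470,256),(115,440),(464,436),(350,439),(229,440)],3.5,170,50)
fit(c,P,uv,[562,1,12],55); fit6(c,uv,[562,1,12],55)
c=np.load("pics/wp.npz")
uv=z([(40,115),(508,111),(491,548),(70,551),(97,241),(213,240),(339,239),(456,237),(103,415),(451,411),(340,412),(218,414)],4,180,75)
fit6(c,uv,[522,346,14],0)
E
```

```text
[561.55   1.2   12.2 ]
[[-0.6, -0.4], [0.4, -0.3], [-0.2, 0.4], [-0.3, 0.1], [-0.4, 0.3], [0.3, -0.5], [-0.1, -0.1], [0.4, 0.0], [-0.3, 0.9], [0.6, 0.1], [0.1, -0.1], [0.1, 0.3]]
[561.27   1.16  12.19  -1.93]
[[-0.2, -0.2], [0.0, -0.0], [-0.5, 0.0], [-0.0, -0.3], [-0.1, 0.3], [0.4, -0.4], [-0.2, -0.0], [0.1, 0.1], [-0.0, 0.7], [0.3, -0.1], [-0.0, -0.3], [0.2, 0.1]]
6dof x y z yaw pitch roll [ 5.6105e+02  8.6000e-01  5.2930e+01  1.2230e+01  4.2000e-01 -4.3000e-01] sd [0.45 0.41 0.73 0.12 0.61 0.67]
6dof x y z yaw pitch roll [ 5.2216e+02  3.4648e+02 -2.7000e+00  1.4410e+01  5.8000e-01  2.5000e-01] sd [0.61 0.53 1.06 0.15 0.77 0.83]
```

```bash
python3 - <<'E'
from station import *
from h import *
move_ptp((542.8,-394,235),[-90,0,21-180]); sleep(.3)
save(capture("wrist"),"m0");print(sense()["time_s"],sense()["eef_pos"],sense()["orientation"])
E
python3 -c "
import cv2,numpy as np
cv2.imwrite('pics/m0z.png',cv2.resize(cv2.imread('pics/m0.png')[80:270,170:340],None,fx=3.1,fy=3.1,interpolation=2))"
```

```text
19.6 [ 543.08958801 -393.46543868  235.26169513] [-8.99846108e+01  1.11535142e-02 -1.58952008e+02]
```

View pics/m0z.png

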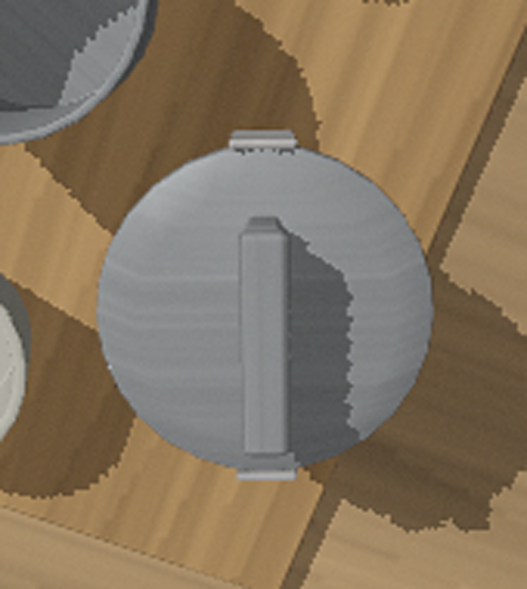

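```bash
python3 - <<'E'
from fp import *
c=np.load("pics/m0.npz")
uv=z([(264,233),(267.5,454)],3.1,170,80)
fit(c,[(33,0,117),(-33,0,117)],uv,[542,-394,21],12)
for zz in (85,92,100):
    l,r,t,b=[onz(c,q,zz) for q in z([(97,308),(433,308),(263,144),(266,470)],3.1,170,80)]
    print(zz,np.linalg.norm(l-r),(l+r)/2,np.linalg.norm(t-b),(t+b)/2)
E
```

```text
[ 542.11 -394.72   22.04]
[[-0.0, -0.8], [0.0, 1.1]]
[ 540.32 -395.46   22.05   -6.77]
[[-0.0, 0.0], [-0.0, 0.0]]
85 108.33967984072937 [ 541.87992324 -394.80680348   85.        ] 108.98562408170334 [ 539.39243391 -395.62832316   85.        ]
92 105.75353613010107 [ 543.62004199 -394.09400712   92.        ] 106.38406123158099 [ 541.19193077 -394.89591655   92.        ]
100 102.79794331795446 [ 545.60874913 -393.2793827   100.        ] 103.41084654572691 [ 543.2484986  -394.05888042  100.        ]
```

```bash
python3 - <<'E'
from station import *
from h import *
o=[-90,0,22-180]
print(move_linear((542.1,-394.6,125),v=120,ori=o))
print(move_linear((542.1,-394.6,105.5),v=50,max_force=10)); s=sense();print(s["eef_pos"],s["contact_force"])
save(capture("wrist"),"m1")
gripper_to(0.0,60); sleep(.1); s=sense();print(s["gripper_width"],s["eef_pos"],s["contact_force"],s["ft_torque"])
move_linear((542.1,-394.6,125),v=40); sleep(.2)
s=sense();print(s["gripper_width"],s["eef_pos"],s["contact_force"],s["ft_torque"],s["time_s"])
save(capture("wrist"),"m2");save(capture("side"),"m2s")
E
python3 -c "
import cv2,numpy as np
a=[cv2.imread(f'pics/{n}.png') for n in ('m1','m2')]
cv2.imwrite('pics/m12.png',cv2.resize(np.vstack(a)[:, :],None,fx=.78,fy=.78))
cv2.imwrite('pics/m2sz.png',cv2.resize(cv2.imread('pics/m2s.png')[170:350,200:400],None,fx=3,fy=3,interpolation=2))"
```

```text
False
False
[ 542.04662814 -394.55015365  105.16433585] [-1.01712633  0.7998818   0.42491498]
0.14599355171876743 [ 542.33938115 -394.95192209  105.69288352] [ 0.28687244 -1.11398355  1.27039284] [-0.18755013 -0.11319453 -0.00875133]
0.1499174403682593 [ 541.92423218 -394.47967803  124.65656051] [-0.43437363  0.3237458  -4.01539689] [-0.00775309  0.0282689  -0.00204207] 22.85
```

View pics/m12.png

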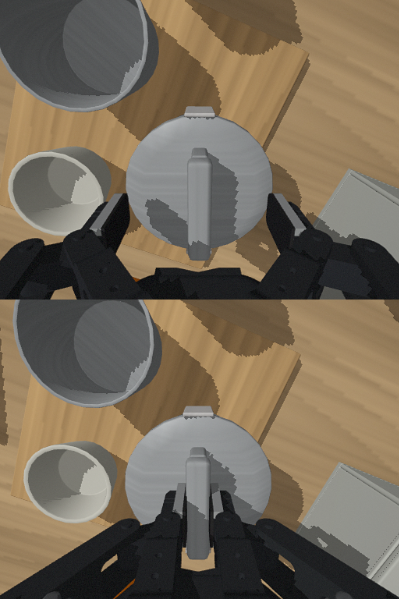

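View pics/m2sz.png

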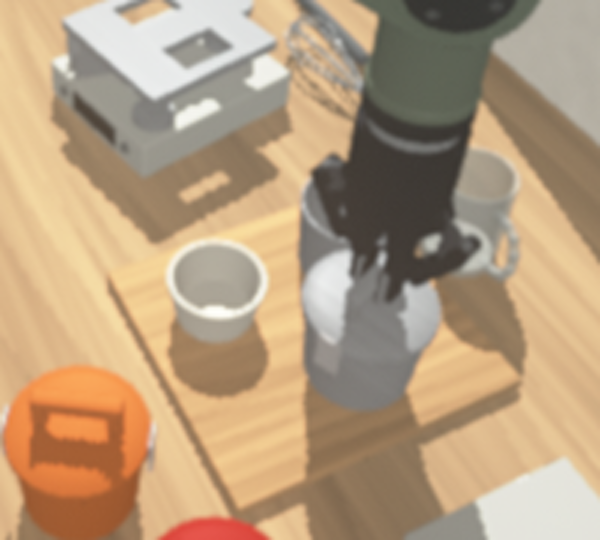

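```bash
python3 - <<'E'
from station import *
from h import *
t=(561.2,1.0)
move_linear((542.1,-394.6,285),v=150)
move_linear((*t,285),v=180,ori=[-90,0,12.3-180]); sleep(.3)
s=sense();print(s["eef_pos"],s["contact_force"],s["time_s"])
save(capture("side"),"n0s")
print(move_linear((*t,200),v=80,max_force=15)); sleep(.2)
s=sense();print(s["eef_pos"],s["contact_force"],s["ft_torque"])
hit=move_linear((*t,187),v=15,max_force=4)
s=sense();print(hit,s["eef_pos"],s["contact_force"],s["ft_torque"],s["time_s"])
save(capture("side"),"n1s");save(capture("wrist"),"n1")
E
python3 -c "
import cv2,numpy as np
a=[cv2.resize(cv2.imread(f'pics/{n}.png')[60:240,160:360],None,fx=2,fy=2,interpolation=2) for n in('n0s','n1s')];cv2.imwrite('pics/n01s.png',np.hstack(a))"
```

```text
[561.2143672    0.76786129 285.01830862] [ 0.60689196 -0.13069901 -3.63655752] 26.8167
False
[561.42973806   1.00745164 200.45769502] [-0.7667851   0.41559668 -3.32544639] [0.01052452 0.02027003 0.04005734]
True [561.04332764   0.83656953 190.17655699] [-0.9569422  -0.61277828  4.0863581 ] [-0.04848821  0.0149845  -0.06709122] 28.925
```

View pics/n01s.png

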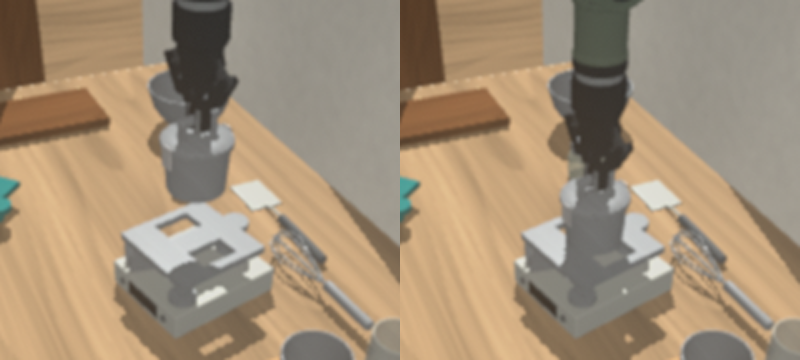

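View pics/n1.png

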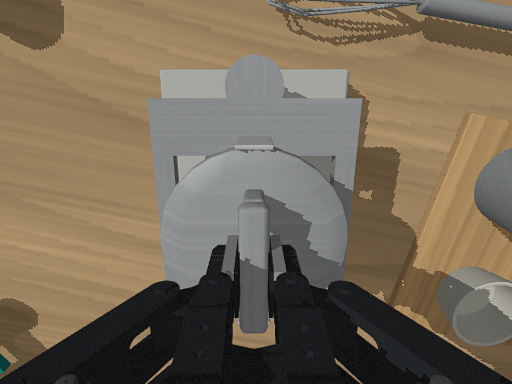

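```bash
python3 - <<'E'
from station import *
from h import *
p=sense()["eef_pos"]
gripper_to(0.25,20); sleep(.2); s=sense(); print(s["gripper_width"],s["contact_force"],s["eef_pos"])
gripper_to(0.9); print(sense()["contact_force"])
p=sense()["eef_pos"]
move_linear((p[0],p[1],240),v=80)
move_linear((550,-4,400),v=200,ori=[-90,0,-169]); sleep(.3)
for n in("wrist","side","top"): save(capture(n),"e_"+n)
print(sense()["time_s"],sense()["eef_pos"])
E
python3 -c "
import cv2,numpy as np
a=cv2.resize(cv2.imread('pics/e_wrist.png')[50:220,170:340],(400,400),interpolation=2)
b=cv2.resize(cv2.imread('pics/e_side.png')[120:260,190:330],(400,400),interpolation=2)
cv2.imwrite('pics/e.png',np.hstack([a,b]))"
```

```text
0.24571215558294748 [-0.67658562 -0.51235841 -0.10257316] [559.90608513   0.93077441 188.44223185]
[ 0.38826707 -0.60568763 -0.54269324]
32.2417 [549.9723948   -3.9882319  399.78146468]
```

View pics/e.png

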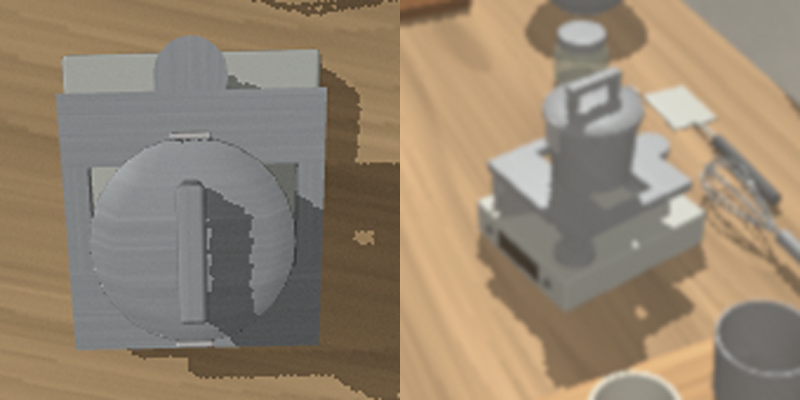

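View pics/e_top.png

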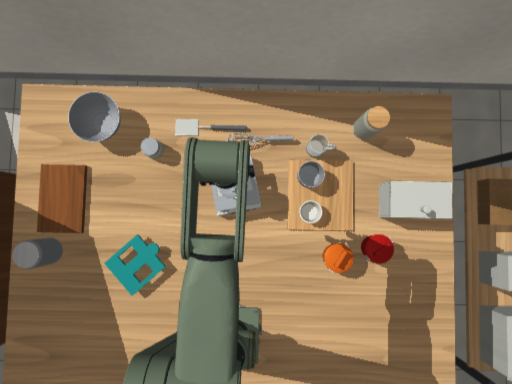

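```bash
python3 - <<'E'
from fp import *
c=np.load("pics/e_wrist.npz"); f=400/170
uv=z([(57,95),(326,88),(320,345),(77,349)],f,170,50)
import fp; fp.P=P[:4]
fit(c,P[:4],uv,[562,1,12],55); fit6(c,uv,[562,1,12],55)
fit(c,[(33,0,117),(-33,0,117)],z([(189,186),(190.5,322)],f,170,50),[561,1,12],97)
E
```

```text
[5.6113e+02 5.5000e-01 1.2410e+01]
[[-0.4, -0.3], [0.6, -0.3], [-0.1, 0.1], [-0.2, 0.7]]
[ 5.6087e+02  5.5000e-01  1.2400e+01 -2.6300e+00]
[[-0.0, -0.0], [0.3, -0.0], [-0.4, -0.3], [0.1, 0.3]]
6dof x y z yaw pitch roll [ 5.6072e+02 -1.3000e-01  5.2160e+01  1.2480e+01  5.4000e-01 -1.2700e+00] sd [0.67 0.62 1.31 0.17 1.01 1.11]
[560.32   2.34  11.45]
[[-0.0, -0.8], [0.0, 0.9]]
[558.55   2.1   11.46  -9.71]
[[-0.0, 0.0], [-0.0, -0.0]]
```

Plate pose unchanged within measuring noise, and the mould is within about 2 mm of the middle. Handing in.

```bash
python3 -c "
from station import *
finish_job(); print(sense()['time_s'])"
```

```text
the job is handed in; nothing more can be done
the job is handed in; nothing more can be done
```

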